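Re-index the vegetable slicer's sprung knob and run its carriage home

TASK

Ready the vegetable slicer for work: pull its sprung winged knob up, turn it clockwise (seen from above) off the parking notch, feel for the next notch and let the knob snap fully down into it, without wrenching its pin hard against the hidden ring. The knob's tongue then no longer bars the carriage: slide the carriage by its round handle all the way along to the far stop. Leave the lemon, onion, peeler and spice jar where they are.

Things in the scene. Friction and masses are not known exactly. Their poses are not given: they have to be found in the camera images.
- slicer: fixed low aluminium base plate of the slicer, 176 x 260 mm, top at z = 24 mm, on rubber feet. Origin on the worktop 10 mm in -x from under its centre; y runs along its length to the far stop (a grey bar at the +y end). The knob's axis is at x = +55, y = 0 mm; the carriage runs along x = -27 mm.
- selector_knob: black sprung knob: a 66 mm round skirt (top 20 mm above the origin) with an upright wing to grip, 52 mm along its x, 14 mm thick along its y, up to 54 mm above the origin. Origin on the axis, 26 mm above the slicer's underside when home; parked, its axes equal the slicer's. It slides up 10 mm to a stop against a spring (8 N home, 12 N up). No reading while the fingers hold it.
- wing_top (a point): centre of the wing's top, on the knob's axis, 54 mm above the knob's origin. Clockwise from above is a negative turn about z; the knob turns at most 95 degrees clockwise and 20 anticlockwise of parked. Hidden under the skirt, below the tongue and 26 mm from the axis, a 5 mm steel pin sits in a notch of the index ring; pulled up more than 7 mm it is clear of the ring.
- tongue_tip (a point): tip of the flat steel tongue (8 mm wide, 5 mm thick) on the skirt under the -x end of the wing, 50 mm from the knob's axis, 18.5 mm above the knob's origin. Parked, it points to the slicer's -x and bars the carriage's way; 40 degrees of turn clears it.
- index_ring: hidden flat steel ring under the skirt, origin on the knob's axis, axes as the slicer's. The pin rides on its rim with the knob 7 mm up. The one other notch, unmarked, lies 45 to 75 degrees clockwise of parked; pin play in it 2 degrees either way. Over it the rim stops pushing the held knob up and the spring's pull of 11 N is felt again. The pin may bear on the ring with 30 N at most.
- carriage (a joint): travel of the white carriage (76 x 60 mm, 30 mm high) along the slicer's +y in m: 0 at the near end, 0.155 against the far stop. It starts between 0 and 0.03; the parked tongue stops it at 0.044. It drags with about 2 N and stays where it is left.
- carriage_grip (a point): point on the axis of the carriage's upright round grey handle (26 mm across, 38 mm high, from 22 mm below this point to 16 mm above it; a 40 mm flange covers the lowest 4 mm); axes as the slicer's. It lies 80 mm above the slicer's underside.
- lemon: a lemon, 78 x 55 x 56 mm, bystander near the slicer's +y end; origin under it
- onion: a red onion, 84 x 81 x 82 mm, bystander near the slicer's -y end; origin under it
- peeler: a peeler, 170 x 25 x 18 mm, lying in front of the slicer, bystander; origin under it
- spice_jar: a spice jar, 45 x 45 x 106 mm, standing behind the slicer, bystander; origin under it

How it is judged:
On the way, in this order (a step that is already met when the one before it is completed fails the run):
1. the knob is pulled up at least 6.5 mm (z of selector_knob in the frame of slicer above 0.0325 m), for 0.05 s.
2. the knob has snapped down into the next notch (z of selector_knob in the frame of slicer below 0.0285 m and y of tongue_tip in the frame of slicer above 0.03 m), for 0.2 s.
3. the carriage is at the far stop (value of joint carriage above 0.152 m), for 0.2 s.
At the end, for the whole second after the job is handed in: The knob is down in the next notch (within 2.5 mm of fully home, tongue turned at least 37 degrees clockwise from parked), and the carriage is within 3 mm of the far stop, all at rest (all of step 2 and value of joint carriage above 0.152 m and linear speed of selector_knob below 0.01 m/s); the robot touches nothing.
It fails at once if the knob's pin bears on the index ring with more than 30 N (contact force between selector_knob and index_ring above 30 N).
It fails at once if the lemon, onion, peeler or spice jar is moved more than 30 mm (distance of any of lemon, onion, peeler, spice_jar from where it was at the start of the episode above 0.03 m).
It also fails if it takes over 64 s, if anything falls off the work surface, if the arm or the gripper's body presses on something with over 40 N, if the wrist force passes 120 N, or if a joint passes its speed limit or range.

ROBOT

A 6-joint arm with a two-finger parallel gripper is mounted at the origin on a cart in front of the work surface, level with it; the furniture and walls round the work are solid. World frame = base frame: x ahead of the robot, y to its left, z up, the work surface at z = 0. Lengths are in m, angles in rad, forces in N, time in s.
With the tool pointing down it reaches from about 0.325 to 0.875 m from the base axis. Payload 4.4 kg.
Tool frame: the origin (TCP) lies midway between the tips of the shut fingers; the grasp point (between the pads) lies 19 mm behind it; z points along the fingers, y is the line along which they close (so a half turn about z gives the same grasp; the last joint's range is limited). The gripper opens to 85 mm and grips with 20 to 120 N. Pads are 22 mm wide; open, the fingers measure 114 mm over their backs; the gripper's body (76 mm by 85 mm) begins 54 mm behind the grasp point. The pads swing forward as they close: fully open they stand 13 mm farther back than shut.
Start: joints at [0.989, 0.207, 1.542, -0, 1.393, -0.15], TCP at [0.241, 0.522, 0.231] pointing down, gripper open.
Joint ranges: [-2.73, 2.73], [-0.86, 2.22], [0.23, 2.46], [-1.11, 4.25], [0.08, 2.63], [-2.82, 2.82]. Speed limits (rad/s): [2.79, 2.79, 3.14, 3.14, 3.14, 3.14].

INTERFACE

Orientations are given as a 3x3 rotation matrix whose columns are the frame's x, y, z axes.
In Python, from rig import arm gives the robot as it stands. The module is installed in compiled form; this text tells all that it offers. Calls block until the motion is done:
- arm.move_to(position, orientation): joint-space move of the TCP to a pose.
- arm.move_straight(position, frame=None, rate=0.15, threshold=None): straight line of the TCP; frame=None keeps the orientation; rate is the mean speed in m/s. With threshold (N) it stops when the force on the tool has changed by that much, and returns True; else False.
- arm.move_j(angles): joint-space move.
- arm.ungrasp() and arm.grab(newtons=None): open the fingers fully, or close them until they stop; newtons is the grip in N (None keeps the last).
- arm.pause(seconds).
- arm.inverse_kinematics(position, orientation): joint angles nearest the present ones, or None.
- arm.read_camera(name): name is "side" or "top" or "wrist"; returns the picture (420x560x3 uint8, red, green, blue); there is no depth.
- arm.camera_info(name): a dict with "vfov" (degrees; the focal length in pixels is half the picture's height over the tangent of half this angle, whatever the lens; pixels are square), "cx", "cy" (the principal point, pixels), "world_to_cam" (4x4, takes a point from world to camera coordinates). Camera axes: x right, y up, looking along -z (the intrinsics and any distortion apply to the point x, -y, -z); pixel columns grow to the right and rows downward; lengths in m; the calibration is good to about 2 mm. A picture is of the moment at which its call begins: read the wrist's pose just before it. camera_info takes no time and is no camera call; for the wrist camera it gives the pose at the moment of the call.
A pose or a line that the arm cannot do raises arm.MotionError and nothing moves.
- arm.finish_job(): hands the job in; it is judged then, once.
Readings, each from a call of its own:
- arm.current_time(): time.
- arm.current_joint_positions(): joint angles.
- arm.current_joint_velocities(): joint speeds.
- arm.current_joint_torque(): joint torques, N m.
- arm.current_ee_pos(): TCP position.
- arm.current_eef_rot(): TCP orientation.
- arm.current_ft_force(): force on the tool from outside, world axes, zero at the start.
- arm.current_torque(): the same for the moment, N m.
- arm.current_gripper_width(): finger opening in m.
- arm.current_grasp_force(): force on a finger pad.
Only numpy, scipy, OpenCV 4.12 (cv2) and the standard library are available. Lean on these libraries where they do the work, as an engineer would, in place of code of your own. Each camera call takes 0.05 s, during which the arm holds its last target. There are 200 camera calls.

## Working session

There is one attempt and no reset: what is moved stays moved. The work goes in short steps, each a Python script; the robot and the scene stay as the last script left them, time stands still between calls to the robot, and variables do not carry over. Pictures are saved under pics/ and viewed, at most 10 in all, crops included, and the job is handed in when it is done.

```bash
mkdir -p pics; python3 - <<'E'
from rig import arm
import cv2, numpy as np
for n in ("top","side","wrist"):
    i=arm.camera_info(n); print(n,{k:(np.round(v,4).tolist() if hasattr(v,'__len__') and not isinstance(v,str) else v) for k,v in i.items()})
    cv2.imwrite(f"pics/{n}0.png",cv2.cvtColor(arm.read_camera(n),cv2.COLOR_RGB2BGR))
print(arm.current_time())
E
```

```text
top {'vfov': 46.02281677651891, 'cx': 276.40135783908755, 'cy': 211.71031819227056, 'world_to_cam': [[-0.0126, -0.9997, -0.0225, 0.0439], [0.9836, -0.0164, 0.1796, -0.5779], [-0.1799, -0.0199, 0.9835, -1.1659], [0.0, 0.0, 0.0, 1.0]]}
side {'vfov': 56.278615303765825, 'cx': 276.1792578354241, 'cy': 206.9736549870033, 'world_to_cam': [[-0.6899, -0.7238, 0.011, 0.4074], [0.5967, -0.56, 0.5748, -0.3774], [-0.4099, 0.4031, 0.8182, -0.6777], [0.0, 0.0, 0.0, 1.0]]}
wrist {'vfov': 63.50576397837574, 'cx': 283.0578740319913, 'cy': 207.34114692843715, 'world_to_cam': [[0.4191, 0.9079, -0.0024, -0.5737], [-0.8772, 0.4042, -0.2589, 0.0339], [-0.2341, 0.1106, 0.9659, -0.3793], [0.0, 0.0, 0.0, 1.0]]}
0.15
```

View pics/top0.png

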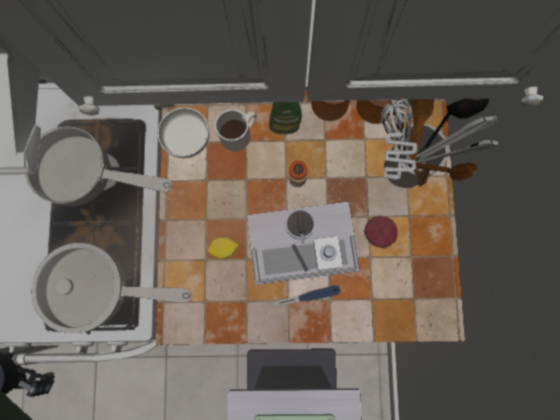

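View pics/side0.png

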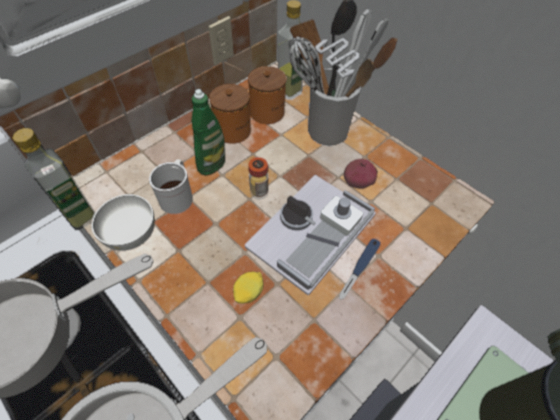

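The top view shows knob about (300,223), carriage handle about (328,252), lemon left (+y), onion right; slicer corners (248,213), (350,204), (358,268), (257,282). I'll set out for a close look.

```bash
cat > h.py <<'E'
from rig import arm
import cv2, numpy as np
def ray(info,uv,z):
    f=210/np.tan(np.radians(info["vfov"]/2)); W=np.array(info["world_to_cam"])
    R,t=W[:3,:3],W[:3,3]; c=-R.T@t
    d=R.T@np.array([(uv[0]-info["cx"])/f,-(uv[1]-info["cy"])/f,-1])
    return c+d*(z-c[2])/d[2]
def proj(info,p):
    f=210/np.tan(np.radians(info["vfov"]/2)); W=np.array(info["world_to_cam"])
    q=W[:3,:3]@np.asarray(p)+W[:3,3]; return np.array([info["cx"]+f*q[0]/-q[2],info["cy"]-f*q[1]/-q[2]])
def down(a):  # tool down, tool y axis along world angle a
    y=np.array([np.cos(a),np.sin(a),0]); z=np.array([0,0,-1.]); return np.column_stack([np.cross(y,z),y,z])
def shot(n,name):
    i=arm.camera_info(n); im=arm.read_camera(n); cv2.imwrite(f"pics/{name}.png",cv2.cvtColor(im,cv2.COLOR_RGB2BGR)); return i,im
E
python3 - <<'E'
from h import *
i=arm.camera_info("top")
c=[ray(i,p,.024) for p in [(248,213),(350,204),(358,268),(257,282)]]
print(np.round(c,3)); k=ray(i,(300,223),.075); h=ray(i,(328,252),.096); print("knob",k,"handle",h)
print("far/near yaw",[np.degrees(np.arctan2(*(a-b)[[0,1]]*[-1,1])) for a,b in((c[0],c[1]),(c[3],c[2]))])
for n,p in dict(lemon=(222,248),onion=(381,232),jar=(298,170)).items(): print(n,ray(i,p,.03))
R=arm.current_eef_rot(); p=arm.current_ee_pos(); W=np.array(arm.camera_info("wrist")["world_to_cam"])
cam=-W[:3,:3].T@W[:3,3]; print("tool",np.round(R,3).tolist(),p,"cam in tool",R.T@(cam-p),"look in tool",R.T@(-W[2,:3]))
E
```

```text
[[ 0.582  0.108  0.024]
 [ 0.6   -0.15   0.024]
 [ 0.439 -0.163  0.024]
 [ 0.409  0.086  0.024]]
knob [ 0.54584666 -0.02147173  0.075     ] handle [ 0.47290476 -0.08477402  0.096     ]
far/near yaw [np.float64(4.167953534514986), np.float64(7.047309882607724)]
lemon [0.49324767 0.17222877 0.03      ]
onion [ 0.52713621 -0.22302525  0.03      ]
jar [ 0.6897672  -0.02052387  0.03      ]
tool [[-0.908, 0.419, -0.001], [0.419, 0.908, -0.002], [0.0, -0.002, -1.0]] [0.2403278  0.521715   0.23034889] cam in tool [ 6.50535601e-02  1.39583501e-05 -1.43549872e-01] look in tool [-2.59201258e-01 -4.77817583e-04  9.65823213e-01]
```

```bash
python3 - <<'E'
from h import *
arm.move_to([.53,-.04,.26],down(np.radians(95.5))); arm.pause(.3)
i,im=shot("wrist","w1"); print(arm.current_time(), arm.current_joint_positions(), arm.current_ft_force())
import pickle; pickle.dump(i,open("w1.pkl","wb"))
print(proj(i,[.546,-.021,.08]),proj(i,[.473,-.085,.096]))
E
```

```text
2.7583 [-2.37620430e-01  9.21118713e-02  1.61218621e+00 -3.43998675e-06
  1.43730837e+00 -1.90496255e+00] [ 0.55530979 -1.17861037  0.03263576]
[300.57930076 203.41773653] [238.1374776  121.01545986]
```

View pics/w1.png

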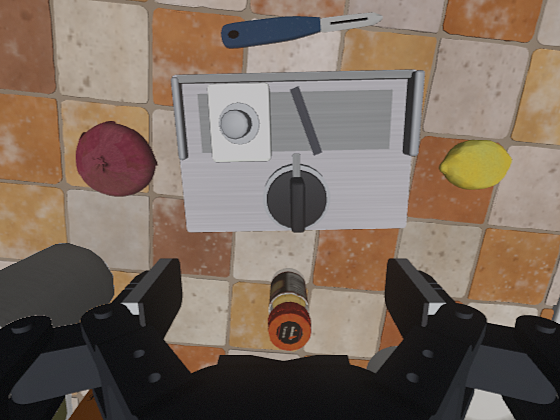

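Wrist view: skirt centred about (296,198), tongue at (296,153–177), wing to (299,231), handle top about (236,123). Zoom for exact picks.

```bash
python3 - <<'E'
import cv2
im=cv2.imread("pics/w1.png")[65:240,165:430]
cv2.imwrite("pics/z1.png",cv2.resize(im,None,fx=3,fy=3,interpolation=cv2.INTER_CUBIC))
E
```

```text
(no output)
```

View pics/z1.png

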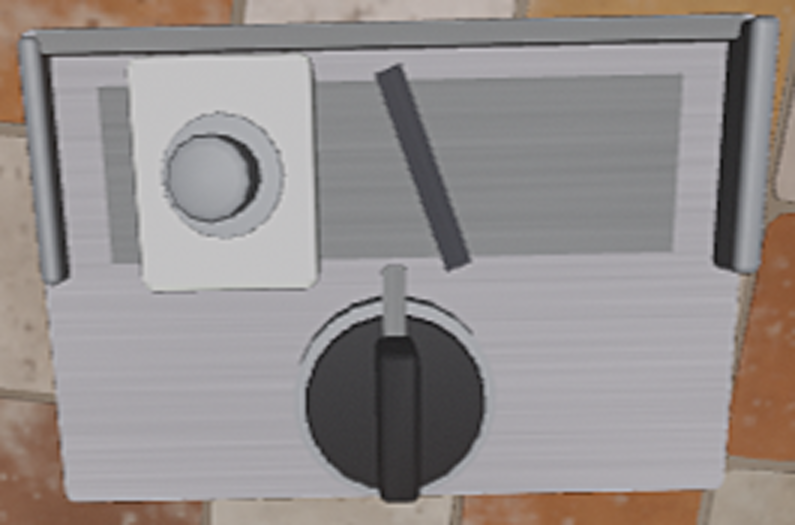

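```bash
python3 - <<'E'
from h import *
import pickle; from scipy.optimize import least_squares
i=pickle.load(open("w1.pkl","rb"))
Z=lambda u,v:(165+u/3,65+v/3)
F=[(Z(68,500),98,-130,24),(Z(722,487),98,130,24),(Z(394,266),5,0,47),(Z(395,403),55,0,46),(Z(399,355),29,0,80),(Z(400,490),81,0,80),(Z(207,178),-27,None,96),(Z(224,175),-27,None,62)]
def P(q,x,y,z):
    y=q[3] if y is None else y/1e3; x/=1e3; c,s=np.cos(q[2]),np.sin(q[2]); return [q[0]+c*x-s*y,q[1]+s*x+c*y,z/1e3]
f=lambda q:np.concatenate([proj(i,P(q,*a[1:]))-a[0] for a in F])
r=least_squares(f,[.49,-.03,.09,-.07],loss="soft_l1"); q=r.x
print(q,np.degrees(q[2])); print(f(q).reshape(-1,2).round(1))
print("knob",P(q,55,0,80),"handle",P(q,-27,None,80),"far",P(q,-27,0,80))
t=arm.camera_info("top"); print(proj(t,P(q,55,0,80)),proj(t,P(q,-27,None,96)))
np.save("q.npy",q)
k=P(q,55,0,80)
for d in range(0,-96,-15):
  J=arm.inverse_kinematics([k[0],k[1],.066],down(np.pi/2+q[2]+np.radians(d))); print(d,None if J is None else np.round(J,2))
E
```

```text
[ 0.49589101 -0.029491    0.11992471 -0.05581177] 6.871179780390422
[[-1.1  1.3]
 [ 1.3  0.6]
 [-0.1 -0.5]
 [ 0.1  0.1]
 [-0.2 -1.6]
 [ 0.1  4.2]
 [ 0.4 -0.4]
 [-0.5 -0.2]]
knob [np.float64(0.5504959794238073), np.float64(-0.022910936044196514), 0.08] handle [np.float64(0.47576211091663384), np.float64(-0.08813211883654823), 0.08] far [np.float64(0.46908493244421723), np.float64(-0.03272120768605051), 0.08]
[300.6104066  220.74803456] [329.40131789 250.75796989]
0 [-0.2   0.35  1.74 -0.    1.06 -1.89]
-15 [-0.2   0.35  1.74 -0.    1.06 -1.63]
-30 [-0.2   0.35  1.74 -0.    1.06 -1.37]
-45 [-0.2   0.35  1.74 -0.    1.06 -1.1 ]
-60 [-0.2   0.35  1.74 -0.    1.06 -0.84]
-75 [-0.2   0.35  1.74 -0.    1.06 -0.58]
-90 [-0.2   0.35  1.74 -0.    1.06 -0.32]
```

```bash
cat >> h.py <<'E'
q=np.load("q.npy"); A=np.pi/2+q[2]
def W(x,y,z): c,s=np.cos(q[2]),np.sin(q[2]); return np.array([q[0]+c*x-s*y,q[1]+s*x+c*y,z])
def st(m=""): print(m,"t%.2f"%arm.current_time(),"p",np.round(arm.current_ee_pos(),4),"F",np.round(arm.current_ft_force(),1),"T",np.round(arm.current_torque(),2),"w%.4f g%.1f"%(arm.current_gripper_width(),arm.current_grasp_force()),flush=True)
E
python3 - <<'E'
from h import *
arm.move_to(W(.055,0,.13),down(A)); st("above")
print(arm.move_straight(W(.055,0,.053),rate=.08,threshold=6)); st("down")
arm.grab(20); arm.pause(.2); st("grip20")
E
```

```text
above t3.35 p [ 0.551  -0.023   0.1306] F [ 0.4 -0.2  0.2] T [ 0.01 -0.05  0.01] w0.0856 g0.0
False
down t4.47 p [ 0.5512 -0.023   0.0536] F [ 1.  -0.6  0.1] T [ 0.01 -0.05 -0.02] w0.0853 g0.0
grip20 t5.32 p [ 0.5506 -0.0231  0.0532] F [-0.7 -1.1  1.4] T [-0.15  0.06  0.01] w0.0134 g24.2
```

```bash
python3 - <<'E'
from h import *
arm.grab(60); arm.pause(.1); st("grip60")
p=arm.current_ee_pos()
for d in (.003,.006,.0085):
    arm.move_straight(W(.055,0,.053+d),rate=.03); arm.pause(.1); st(d)
E
```

```text
grip60 t5.63 p [ 0.5506 -0.0231  0.0533] F [-2.  -0.4  3.8] T [-0.28  0.22  0.02] w0.0131 g62.3
0.003 t5.98 p [ 0.5504 -0.023   0.0549] F [ 4.4 -2.6 -9.3] T [-0.48 -0.82 -0.01] w0.0132 g60.3
0.006 t6.33 p [ 0.5504 -0.023   0.0583] F [  4.   -2.8 -11.6] T [-0.53 -0.82  0.02] w0.0133 g60.1
0.0085 t6.68 p [ 0.5504 -0.023   0.0607] F [  4.4  -1.9 -12.2] T [-0.46 -1.    0.01] w0.0131 g60.0
```

```bash
python3 - <<'E'
from h import *
arm.move_straight(W(.055,0,.053+.0102),rate=.03); arm.pause(.1); st("up")
z=.053+.0102
for d in (-10,-20,-30,-40):
    arm.move_straight(W(.055,0,z),down(A+np.radians(d)),rate=.02); st(d)
arm.pause(.2); st("40")
print(np.degrees(np.arctan2(*arm.current_eef_rot()[[1,0],1]))-np.degrees(A))
E
```

```text
up t7.03 p [ 0.5504 -0.023   0.0623] F [  5.4  -2.8 -12.6] T [-0.46 -0.93 -0.01] w0.0129 g59.9
-10 t7.36 p [ 0.5504 -0.023   0.0623] F [  4.7  -2.5 -11.3] T [-0.45 -0.95 -0.06] w0.0129 g59.9
-20 t7.68 p [ 0.5504 -0.023   0.0623] F [  5.8  -3.6 -11.8] T [-0.48 -0.98 -0.01] w0.0128 g59.9
-30 t8.01 p [ 0.5504 -0.023   0.0623] F [  5.7  -2.6 -12.7] T [-0.47 -0.94 -0.01] w0.0126 g59.9
-40 t8.33 p [ 0.5504 -0.023   0.0623] F [  5.2  -2.3 -12.1] T [-0.52 -1.01 -0.01] w0.0129 g59.9
40 t8.53 p [ 0.5505 -0.023   0.0623] F [  5.1  -2.8 -12.4] T [-0.49 -1.06 -0.  ] w0.0131 g59.9
-40.00418635715184
```

```bash
python3 - <<'E'
from h import *
R=down(A+np.radians(-41)); z=.0632
for k in range(12):
    arm.move_straight(W(.055,0,z),R,rate=.01); arm.pause(.1)
    f=np.mean([arm.current_ft_force()[2] for _ in range(5)]); print("%.4f %.4f %.1f"%(z,arm.current_ee_pos()[2],f))
    if f>-8: break
    z-=.0004
st()
E
```

```text
0.0632 0.0623 -12.8
0.0628 0.0619 -12.3
0.0624 0.0615 -12.5
0.0620 0.0612 -13.3
0.0616 0.0608 -11.4
0.0612 0.0604 -11.8
0.0608 0.0602 -10.3
0.0604 0.0602 -11.0
0.0600 0.0600 -8.8
0.0596 0.0599 -5.1
 t12.03 p [ 0.5506 -0.023   0.0599] F [ 2.7 -3.6 -5.1] T [-0.56 -0.39  0.03] w0.0129 g60.9
```

```bash
python3 - <<'E'
from h import *
z=.0595; d=-42
while d>-78:
    arm.move_straight(W(.055,0,z),down(A+np.radians(d)),rate=.02); arm.pause(.08)
    f=np.mean([arm.current_ft_force()[2] for _ in range(5)]); pz=arm.current_ee_pos()[2]; print("%.0f %.4f %.1f %.2f"%(d,pz,f,arm.current_torque()[2]))
    if pz<.0593 or abs(arm.current_torque()[2])>.35: break
    d-=1
st()
E
```

```text
-42 0.0597 -5.2 -0.07
-43 0.0595 -6.2 -0.12
-44 0.0593 -6.2 -0.17
-45 0.0591 -8.0 -0.07
 t13.37 p [ 0.5505 -0.0229  0.0591] F [ 3.9 -3.7 -8. ] T [-0.71 -0.61 -0.07] w0.0131 g60.6
```

```bash
python3 - <<'E'
from h import *
arm.pause(.3); st()
for z in (.0591,.0588):
    arm.move_straight(W(.055,0,z),rate=.01); arm.pause(.15); st(z)
E
```

```text
t13.67 p [ 0.5505 -0.023   0.0591] F [ 3.5 -3.8 -7.5] T [-0.67 -0.67 -0.08] w0.0132 g60.6
0.0591 t14.07 p [ 0.5505 -0.023   0.0589] F [ 3.3 -3.4 -6.9] T [-0.76 -0.63 -0.07] w0.0131 g60.7
0.0588 t14.47 p [ 0.5506 -0.023   0.0587] F [ 4.  -5.1 -6.9] T [-0.72 -0.55 -0.1 ] w0.0130 g60.8
```

```bash
cat > feel.py <<'E'
from h import *
import sys
z=float(sys.argv[1]); d=float(sys.argv[2]); found=False
def fz(): return np.mean([arm.current_ft_force()[2] for _ in range(5)])
while d>-78 and not found:
    arm.move_straight(W(.055,0,z),down(A+np.radians(d)),rate=.02); arm.pause(.06)
    f=fz(); T=arm.current_torque()[2]; print("%.0f cmd %.4f z %.4f f %.1f T %.2f"%(d,z,arm.current_ee_pos()[2],f,T),flush=True)
    if abs(T)>.4: print("torque"); break
    n=0
    while f<-8.5 and n<4:
        z-=.0004; n+=1; arm.move_straight(W(.055,0,z),rate=.01); arm.pause(.05); f=fz(); print("  lower %.4f %.1f z %.4f"%(z,f,arm.current_ee_pos()[2]))
    if n==4 and f<-8.5: found=True; break
    d-=1
print("found",found,d,z); st()
E
python3 feel.py .0588 -46
```

```text
-46 cmd 0.0588 z 0.0585 f -8.4 T -0.08
-47 cmd 0.0588 z 0.0583 f -9.6 T -0.09
  lower 0.0584 -8.2 z 0.0580
-48 cmd 0.0584 z 0.0578 f -8.8 T -0.05
  lower 0.0580 -9.9 z 0.0574
  lower 0.0576 -9.9 z 0.0570
  lower 0.0572 -9.3 z 0.0566
  lower 0.0568 -9.0 z 0.0562
found True -48.0 0.05680000000000001
 t16.89 p [ 0.5505 -0.0229  0.0562] F [ 3.1 -4.5 -9. ] T [-0.74 -0.76 -0.06] w0.0128 g60.5
```

```bash
python3 - <<'E'
from h import *
for z in (.0560,.055,.0543,.0537):
    arm.move_straight(W(.055,0,z),rate=.01); arm.pause(.1); st(z)
i,im=shot("side","s1")
c=proj(i,W(.055,0,.06)).astype(int); x,y=c; cv2.imwrite("pics/s1z.png",cv2.cvtColor(cv2.resize(im[max(y-70,0):y+70,x-90:x+90],None,fx=4,fy=4,interpolation=cv2.INTER_CUBIC),cv2.COLOR_RGB2BGR))
E
```

```text
0.056 t17.24 p [ 0.5505 -0.023   0.0554] F [ 4.7 -4.4 -8.8] T [-0.74 -0.75 -0.11] w0.0130 g60.5
0.055 t17.59 p [ 0.5505 -0.023   0.0544] F [ 3.5 -3.7 -8.7] T [-0.72 -0.76 -0.13] w0.0129 g60.5
0.0543 t17.94 p [ 0.5505 -0.0229  0.0538] F [ 3.7 -3.7 -8.8] T [-0.74 -0.71  0.  ] w0.0131 g60.6
0.0537 t18.29 p [ 0.5505 -0.023   0.0534] F [ 2.9 -4.4 -7.5] T [-0.74 -0.64 -0.07] w0.0128 g60.8
```

View pics/s1z.png

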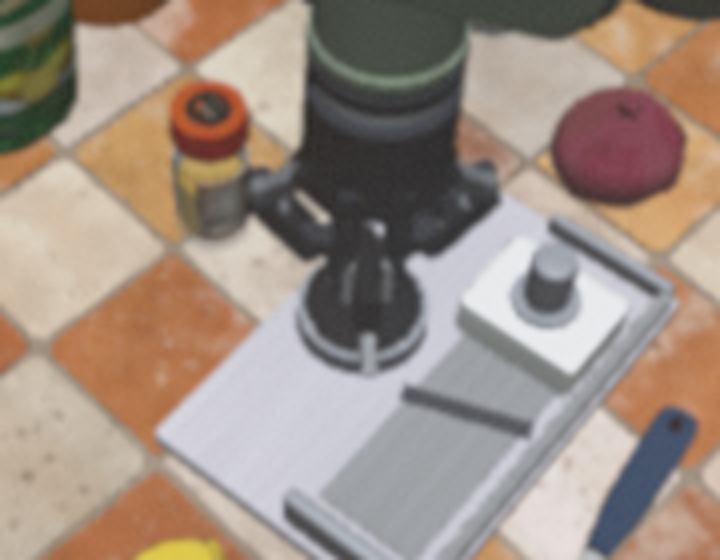

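The side view shows the tongue turned well clear of the carriage (tip about (369,370)), and the force trend matches the spring all the way down. I'll release and check.

```bash
python3 - <<'E'
from h import *
arm.ungrasp(); st("open")
arm.move_straight(W(.055,0,.14),rate=.1)
arm.move_to(W(-.0,-.03,.24),down(A)); arm.pause(.2); 
import pickle
i,im=shot("wrist","w2"); pickle.dump(i,open("w2.pkl","wb")); st()
c=proj(i,W(.03,0,.05)).astype(int); x0,y0=max(c[0]-130,0),max(c[1]-95,0); print(x0,y0)
cv2.imwrite("pics/w2z.png",cv2.cvtColor(cv2.resize(im[y0:y0+190,x0:x0+260],None,fx=3,fy=3,interpolation=cv2.INTER_CUBIC),cv2.COLOR_RGB2BGR))
for a in (-47,-52): 
  for z in (.0445,.0515): print(a,z,proj(i,W(.055-.05*np.cos(np.radians(a)),-.05*np.sin(np.radians(a)),z))-[x0,y0])
E
```

```text
open t19.04 p [ 0.5505 -0.0229  0.0537] F [-0.5  0.2 -0.1] T [ 0.03  0.01 -0.03] w0.0853 g0.0
 t21.20 p [ 0.4992 -0.059   0.2391] F [ 0.1 -0.4 -0.1] T [-0.01  0.01 -0.01] w0.0851 g0.0
182 118
-47 0.0445 [165.60001657  85.52143214]
-47 0.0515 [166.88305546  87.23268757]
-52 0.0445 [168.19284528  88.63779838]
-52 0.0515 [169.52381904  90.40624548]
```

View pics/w2z.png

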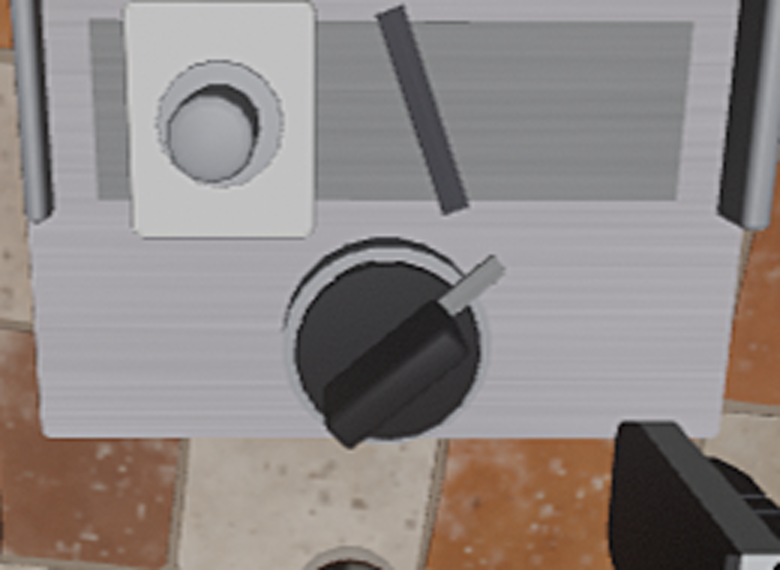

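```bash
python3 - <<'E'
from h import *
import pickle
i1,i2=[pickle.load(open(f,"rb")) for f in("w1.pkl","w2.pkl")]
for n,i,o in(("w1",i1,(165,65)),("w2",i2,(182,118))):
  for z in(.046,.053):
    l,r=proj(i,W(.055,-.033,z)),proj(i,W(.055,.033,z)); print(n,z,"diam*3",3*(r-l)[0].round(2),"c",(3*(proj(i,W(.055,0,z))-o)).round(1))
    print("  wing top c",(3*(proj(i,W(.055,0,z+.034))-o)).round(1),"tip48",(3*(proj(i,W(.055-.05*np.cos(.838),.05*np.sin(.838),z))-o)).round(1))
  print("  handle top",3*(proj(i,W(-.027,q[3],.096))-o),"corners",3*(proj(i,W(.098,-.13,.024))-o),3*(proj(i,W(.098,.13,.024))-o))
im=cv2.imread("pics/w2.png"); 
E
```

```text
w1 0.046 diam*3 182.60999999999999 c [395.4 403.4]
  wing top c [399.5 427.9] tip48 [499.5 308.8]
w1 0.053 diam*3 186.03 c [396.2 408.1]
  wing top c [400.4 433.5] tip48 [502.3 311.8]
  handle top [208.16965002 176.6579153 ] corners [ 64.71622076 503.91380174] [725.9276203  488.93203989]
w2 0.046 diam*3 188.60999999999999 c [388.4 352.2]
  wing top c [397.2 388.3] tip48 [499.3 259.5]
w2 0.053 diam*3 192.27 c [390.1 359.1]
  wing top c [399.2 396.6] tip48 [503.2 264.7]
  handle top [210.85937888 137.11332439] corners [ 40.63715732 439.58046223] [721.84410865 438.84299434]
```

Skirt centre and size match the home height, and the tongue is around −50°: the knob is home in the notch. Now the carriage.

```bash
python3 - <<'E'
from h import *
y=q[3]
arm.move_to(W(-.027,y,.15),down(A))
print(arm.move_straight(W(-.027,y,.067),rate=.08,threshold=6)); st("down")
arm.grab(30); arm.pause(.1); st("grip")
hit=arm.move_straight(W(-.027,.125,.067),rate=.06,threshold=14); st(("hit",hit))
p=arm.current_ee_pos()-W(0,0,0); c,s=np.cos(q[2]),np.sin(q[2]); print("slicer xy",c*p[0]+s*p[1],-s*p[0]+c*p[1])
E
```

```text
False
down t22.87 p [ 0.4764 -0.0884  0.0676] F [ 0.  -0.   0.4] T [ 0.    0.01 -0.  ] w0.0856 g0.0
grip t23.54 p [ 0.4759 -0.0882  0.0673] F [-0.7 -0.6  2.9] T [-0.01  0.17 -0.03] w0.0249 g29.5
('hit', True) t25.56 p [0.4603 0.0438 0.0673] F [ 0.4 -3.6  2.5] T [-0.47  0.01 -0.05] w0.0252 g30.5
slicer xy -0.02659842073886025 0.07699057826292346
```

```bash
python3 - <<'E'
from h import *
for dy in (.080,.082):
    hit=arm.move_straight(W(-.027,dy,.067),rate=.03,threshold=18); arm.pause(.2); st((dy,hit))
    p=arm.current_ee_pos()-W(0,0,0); c,s=np.cos(q[2]),np.sin(q[2]); print("slicer y",-s*p[0]+c*p[1])
arm.pause(.2); arm.ungrasp(); st("open")
arm.move_straight(W(-.027,.078,.16),rate=.1)
arm.move_to(W(-.0,.02,.24),down(A)); arm.pause(.2)
i,im=shot("wrist","w3"); st()
E
```

```text
(0.08, False) t26.02 p [0.4603 0.044  0.0673] F [  0.2 -14.1   3.3] T [-1.87  0.1  -0.08] w0.0250 g31.0
slicer y 0.07721322575330032
(0.082, False) t26.48 p [0.4603 0.0441 0.0673] F [ -0.2 -20.    2.5] T [-2.75  0.02 -0.05] w0.0248 g31.3
slicer y 0.07734947663217127
open t27.29 p [0.4592 0.049  0.0669] F [-0.5  0.3  0. ] T [ 0.01 -0.02 -0.01] w0.0850 g0.0
 t29.12 p [ 0.4921 -0.0088  0.2382] F [0.6 0.2 0. ] T [-0.07 -0.    0.01] w0.0855 g0.0
```

View pics/w3.png

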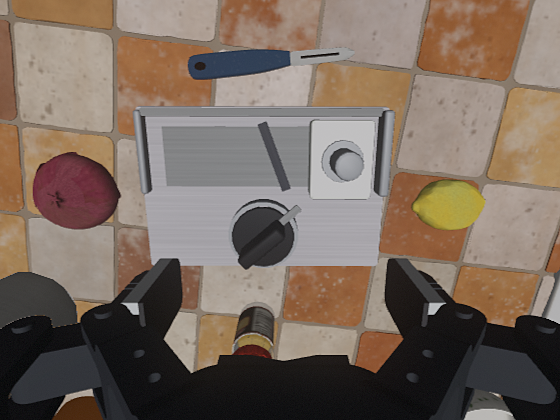

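The carriage (handle about (348,162)) sits against the far stop. The knob is turned with its tongue clear, at about (290,215), and the bystanders are in place.

```bash
python3 -c "
from rig import arm
print(arm.finish_job())"
```

```text
the job is handed in; nothing more can be done
None
```

The job is handed in with no verdict shown: the knob snapped home in the next notch about 48–50° clockwise with only light force on the pin, the carriage is hard against the far stop, the bystanders looked undisturbed in the last wrist image, and it took about 29 s.

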